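# Show the sample plate label up over the light pad

### The job

Take the glass sample plate out of its slot and lay it on one of the two slopes of the orange roof-shaped rest, label side up with its long lower edge against the lip, and let go of it. Then take it again and finish still holding it in the gripper, about 10 cm above the middle of the light pad, level, label up, with its frosted end (the one with the notched corner) towards the pad's blue stripe. Do not let the plate fall onto the bench, and leave the other things on the bench where they are.

Things in the scene. Friction and masses are not known exactly. Their poses are not given: they have to be found in the camera images.
- plate: Glass plate 62 mm long (x), 48 wide (y), 8 thick (z), 60 g, origin at its centre. Last 20 mm at +x is frosted white, the rest clear greenish. A 9 x 9 mm notch is cut from its +x+y corner. +z is the label face: a red label 14 x 26 mm on the frosted end, on that face only. At the start it stands on its long -y edge in the rack's slot, notched edge up (top edge 66 mm above the bench).
- frosted_end (a point): Middle of the plate's frosted end face, 31 mm from the plate's centre along its +x. Seen from the label face with the notched long edge uppermost, the frosted end is at the right.
- clear_end (a point): Middle of the plate's clear end face, 31 mm from the plate's centre along its -x.
- rack: Fixed blue plastic block 90 mm long (its x), 36 mm wide (its y), 32 mm high, with one slot along its length, 9.6 mm wide, 14 mm deep (floor 18 mm above the bench), open at both ends. Origin at the centre of its underside. It may be turned any way round; the plate's label faces the rack's -y.
- rest: Fixed stand, origin under its centre: foot 100 x 90 x 12 mm, post 16 (x) by 30 mm (y), on it an orange roof 30 mm wide along y, ridge along y. Two 45 degree slopes fall to -x (about towards the robot) and +x, each 24 mm from ridge to lip; lips 4 mm thick stand 5 mm out square to the slope.
- ridge (a point): Middle of the roof's ridge, 150 mm above the bench. A plate lying centred on a slope, long edge on the lip, sticks out 24 mm beyond the ridge and 16 mm at either end; its centre is then 3 mm from the ridge's upright plane, on the slope's side, 153 mm up. It can be pinched by its faces beyond the ridge, or by its two ends (62 mm) beside the roof.
- pad: Light pad fixed to the bench: flat aluminium box 140 mm (x) by 110 mm (y), 18 mm high, white top, a blue stripe 18 mm wide along its +x edge (54 mm from the middle). Origin at the centre of its underside.
- model_a: Bystander: white plaster dental model 50 x 60 x 32 mm, loose, origin at its underside.
- model_b: Bystander: yellow dental model 50 x 60 x 32 mm, loose, origin at its underside.
- jar: Bystander: small jar with a red cap, 52 mm across, 60 mm high, loose, origin at its underside.
- blank: Bystander: clear blank plate without notch, frosting or label, 62 x 48 x 8 mm, lying flat, loose, origin at its underside.
- spatula: Bystander: spatula 150 mm long lying on the bench, loose.
- brush: Bystander: brush 150 mm long lying on the bench, loose.
- cup: Bystander: blue ceramic cup 60 mm across, 50 mm high, loose, origin at its underside.
Things that resemble listed ones, but are neither listed nor needed, are in the scene too. Leave any brown or yellow look-alike of the rest alone.

How it is judged (in metres and radians):
On the way:
1. the plate lies on a slope of the rest, label side up, let go and still (contact force between plate and rest above 0.05 N and angle between plate's own z axis and vertical between 0.6 and 0.98 rad and angle between plate's own x axis and vertical between 1.3 and 1.84 rad and horizontal distance between plate and rest below 0.03 m and contact force between plate and the fingers below 0.02 N and linear speed of plate below 0.02 m/s), for 0.2 s.
At the end, for the whole second after the job is handed in: Held still in the fingers, touching nothing else; label face up, level within 12 degrees; centre 50 to 150 mm above the pad's top and within 25 mm of its middle each way; long axis within 20 degrees of the pad's x, frosted end on the blue stripe's side (angle between plate's own z axis and vertical below 0.22 rad and z of plate in the frame of pad between 0.07 and 0.17 m and x of frosted_end in the frame of pad above 0.005 m and x of clear_end in the frame of pad below -0.005 m and y of plate in the frame of pad between -0.025 and 0.025 m and angle between the x axis of plate and the x axis of pad, either way round below 0.35 rad and contact force between plate and the fingers above 1 N and contact force between plate and pad below 0.01 N and contact force between plate and rest below 0.01 N and contact force between plate and rack below 0.01 N and linear speed of plate below 0.03 m/s); the arm keeps its last pose, push and grip.
It fails at once if the plate falls onto the bench (height (world z) of plate below 0.03 m).
It fails at once if one of the other things on the bench is moved more than 2 cm (distance of any of model_a, model_b, jar, blank, spatula, brush, cup from where it was at the start of the episode above 0.02 m).
It also fails if it takes over 64 s, if anything falls off the work surface, if the arm or the gripper's body presses on something with over 40 N, if the wrist force passes 120 N, or if a joint passes its speed limit or range.

### The arm

A 6-joint arm with a two-finger parallel gripper is mounted at the origin on the work surface. World frame = base frame: x ahead of the robot, y to its left, z up, the work surface at z = 0. Lengths are in m, angles in degrees, forces in N, time in s.
With the tool pointing down it reaches from about 0.25 to 0.725 m from the base axis. Payload 9.7 kg.
Tool frame: the origin (TCP) lies on the centre line of the jaws, within the pads' length; the fingertips stand 17 mm ahead of it and the grasp point (between the pads) lies 2 mm behind it (bot.tip_extent is the distance from the TCP to the fingertips, in m); z points along the fingers, y is the line along which they close (so a half turn about z gives the same grasp; the last joint's range is limited). The gripper opens to 85 mm and grips with 20 to 120 N. Pads are 22 mm wide; open, the fingers measure 114 mm over their backs; the gripper's body (76 mm by 85 mm) begins 54 mm behind the grasp point. The pads swing forward as they close: fully open they stand 13 mm farther back than shut.
Start: joints at [-64.229, 4.979, 10.078, 95.1, 0, 90], TCP at [0.239, -0.495, 0.248] pointing down, gripper open.
Joint ranges: [-179.16, 179.16], [-48.56, 103.87], [-65.8, 70.77], [-126.05, 130.52], [-82.76, 87.17], [-180, 180]. Speed limits (degrees/s): [127.2, 127.2, 147.25, 180, 180, 180].

### API

Orientations are given as [roll, pitch, yaw] about the fixed x, y, z axes, in that order (R = Rz(yaw) Ry(pitch) Rx(roll)).
In Python, from workcell import bot gives the robot as it stands.
- The arm moves only by the tool carry_out, never from a script. Its argument "moves" is text: rows parted by semicolons, each of 7 numbers parted by spaces: the shift along the tool's x, y, z in mm, then the turn, a rotation vector about the tool's x, y, z in degrees, then the finger opening in mm, from 0 to 85.4. A call has 1 to 20 rows; each row is the pose to reach, as a shift and turn from the pose commanded when the call began, along the tool's axes at that moment; what a row does not reach only later rows make up. A row lasts 1/10 s, in which the tool goes at most 50 mm and 8.59 degrees, less where a joint would pass 70% of its speed; a pose out of reach is approached as far as the arm can. A call with a gripper value outside its range is refused whole. The fingers move at their own pace and stop on an object; "force" is the grip in N (left out, the last holds). Time passes only in rows, so rows that repeat a pose let the fingers close. It gives the time, the measured TCP pose, the force, the opening and the grip force at its end, in the units of the state.
- bot.get_obs(): the state, without advancing time (a new reading comes with each control period).
- bot.camera(name): name is "side" or "top" or "wrist"; returns a dict with "img" (384x512x3 uint8, red, green, blue), "mtx" (3x3 intrinsics, pixels), "k1" (the pictures are not rectified: a ray, as slopes to the right and down, at radius r is drawn at 1 + k1 r^2 times it, then the intrinsics apply), "position" and "orientation" of the camera in the world; the wrist camera has in their place "mount" (4x4, takes a point from camera to tool coordinates, whose origin is the TCP and whose axes are the flange's). Camera axes: x right, y up, looking along -z (the intrinsics and any distortion apply to the point x, -y, -z); pixel columns grow to the right and rows downward; lengths in m; the calibration is good to about 2 mm. A picture is of the moment at which its call begins: read the wrist's pose just before it. There is no depth.
- bot.job_done(): hands the job in; it is judged then, once.
The state is a dict: "time": time; "q": joint angles; "qd": joint speeds; "joint_efforts": joint torques, N m; "ee_pos": TCP position; "tcp_rot": TCP orientation; "wrist_force": force on the tool from outside, world axes, zero at the start; "torque": the same for the moment, N m; "opening": finger opening in m; "grasp_force": force on a finger pad.
Only numpy, scipy, OpenCV 4.12 (cv2) and the standard library are available. Lean on these libraries where they do the work, as an engineer would, in place of code of your own. Each camera call takes 0.05 s, during which the arm holds its last target. There are 200 camera calls.

## Working session

There is one attempt and no reset: what is moved stays moved. The work goes in short steps, Python scripts to look and compute and a tool call to move; the robot and the scene stay as the last step left them, time stands still between calls to the robot, and variables do not carry over. Pictures are saved under pics/ and viewed, at most 10 in all, crops included, and the job is handed in when it is done.

Besides the shell and the picture viewer there is one more tool, called after "Emit:" in YAML: its name, and indented under it one key for each argument. carry_out: Moves the arm, as the interface text tells. Its arguments: {"type":"object","properties":{"moves":{"type":"string"},"force":{"type":"number"}},"required":["moves"]}

```bash
mkdir -p pics
cat > h.py <<'E'
from workcell import bot
import numpy as np, cv2
from scipy.spatial.transform import Rotation as R
E
python3 - <<'E'
from h import *
o=bot.get_obs();print(o)
for n in("side","top","wrist"):
    c=bot.camera(n);cv2.imwrite(f"pics/{n}0.png",cv2.cvtColor(c["img"],cv2.COLOR_RGB2BGR))
    print(n,{k:v for k,v in c.items() if k!="img"})
E
```

```text
{'time': 0.0, 'q': array([-6.42282688e+01,  5.01076292e+00,  1.00334844e+01,  9.51004728e+01,
        1.69325585e-04,  9.00008931e+01]), 'qd': array([-0.1440519 , -0.03011014,  0.01909404, -0.02285343, -0.11664697,
        0.07076383]), 'joint_efforts': array([ 2.71482182e-03, -5.20384204e+01,  4.64804971e+01,  1.64380803e-02,
        2.21032997e-04,  3.57215612e-06]), 'ee_pos': array([ 0.23903804, -0.49509536,  0.24757762]), 'tcp_rot': array([-1.79922249e+02, -1.68113455e-04,  2.57708378e+01]), 'wrist_force': array([-0.58091528,  0.36319661,  0.37126751]), 'torque': array([ 0.00233485,  0.03027743, -0.02381815]), 'grasp_force': 0.0, 'opening': 0.08508850553776882}
side {'mtx': array([[463.48388327,   0.        , 253.60569585],
       [  0.        , 463.48388327, 187.69078228],
       [  0.        ,   0.        ,   1.        ]]), 'k1': -0.14841800182154835, 'position': array([0.12978433, 1.04163429, 1.18771887]), 'orientation': array([  45.16747054,   -0.94827561, -154.31563482])}
top {'mtx': array([[403.75051107,   0.        , 256.45833808],
       [  0.        , 403.75051107, 192.78128068],
       [  0.        ,   0.        ,   1.        ]]), 'k1': 0.04270028783558327, 'position': array([0.37414338, 0.05488714, 1.3148993 ]), 'orientation': array([  9.45946436,   0.10538162, -89.65173522])}
wrist {'mtx': array([[300.38317897,   0.        , 258.18723465],
       [  0.        , 300.38317897, 198.66769872],
       [  0.        ,   0.        ,   1.        ]]), 'k1': -0.08157784767053665, 'mount': array([[-2.65949938e-04,  9.48257568e-01,  3.17501991e-01,
         8.24952105e-02],
       [ 9.99999428e-01, -7.68534468e-05,  1.06716385e-03,
         5.15618360e-04],
       [ 1.03634732e-03,  3.17502093e-01, -9.48257005e-01,
        -1.25244949e-01],
       [ 0.00000000e+00,  0.00000000e+00,  0.00000000e+00,
         1.00000000e+00]])}
```

View pics/top0.png

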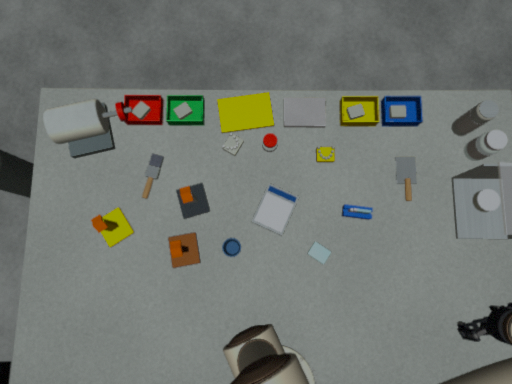

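View pics/side0.png

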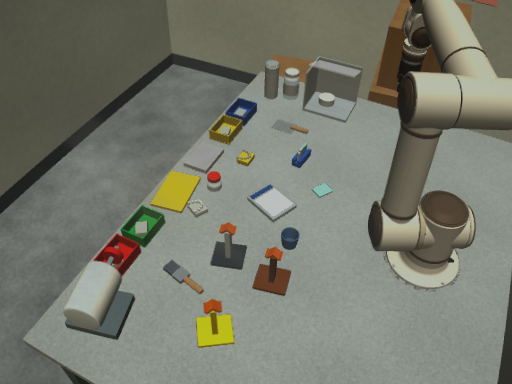

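The top picture shows the rack with the plate at about (357,212), the dark rest at (193,199), the pad at (275,209) with its stripe on the far side, and the blank at (319,253). The brown and yellow look-alikes of the rest are at (184,250) and (114,227). In the side picture the rack is at (301,156), the rest's roof at (228,229) and the pad at (272,202).

```bash
cat >> h.py <<'E'
def cam(n):
    o=bot.get_obs() if n=="wrist" else None
    c=bot.camera(n)
    if o is not None:
        T=np.eye(4);T[:3,:3]=R.from_euler("xyz",o["tcp_rot"],degrees=True).as_matrix();T[:3,3]=o["ee_pos"]
        T=T@c["mount"];c["Rc"],c["p"]=T[:3,:3],T[:3,3]
    else: c["Rc"],c["p"]=R.from_euler("xyz",c["orientation"],degrees=True).as_matrix(),c["position"]
    return c
def ray(c,uv):
    s=np.linalg.solve(c["mtx"],[uv[0],uv[1],1])[:2];d=s.copy()
    for _ in range(20): d=s/(1+c["k1"]*(d@d))
    v=c["Rc"]@[d[0],-d[1],-1];return c["p"],v/np.linalg.norm(v)
def proj(c,P):
    v=c["Rc"].T@(np.asarray(P)-c["p"]);d=np.array([v[0],-v[1]])/-v[2]
    d=d*(1+c["k1"]*(d@d));return (c["mtx"]@[d[0],d[1],1])[:2]
def atz(c,uv,z):
    p,v=ray(c,uv);return p+v*(z-p[2])/v[2]
def tri(*obs):
    A=np.zeros((3,3));b=np.zeros(3);L=[]
    for c,uv in obs:
        p,v=ray(c,uv);M=np.eye(3)-np.outer(v,v);A+=M;b+=M@p;L.append((p,M))
    X=np.linalg.solve(A,b);return X,max(np.linalg.norm(M@(X-p)) for p,M in L)
E
python3 - <<'E'
from h import *
np.set_printoptions(precision=4,suppress=True)
t,s=cam("top"),cam("side")
for n,a,z in(("rack",(357,212),.032),("rest",(193,199),.012),("pad",(275,209),.018),("stripe",(284,193),.018)): print(n,atz(t,a,z))
def crop(c,u,v,w=50,h=37):
    return cv2.resize(c["img"][v-h:v+h,u-w:u+w],(400,300),interpolation=cv2.INTER_CUBIC)
m=np.vstack([np.hstack([crop(t,357,212),crop(s,301,156)]),np.hstack([crop(t,193,199),crop(s,228,240)])])
cv2.imwrite("pics/mos.png",cv2.cvtColor(m,cv2.COLOR_RGB2BGR))
E
```

```text
rack [ 0.5277 -0.2621  0.032 ]
rest [0.5695 0.2654 0.012 ]
pad [ 0.5374 -0.0017  0.018 ]
stripe [ 0.59   -0.0311  0.018 ]
```

View pics/mos.png

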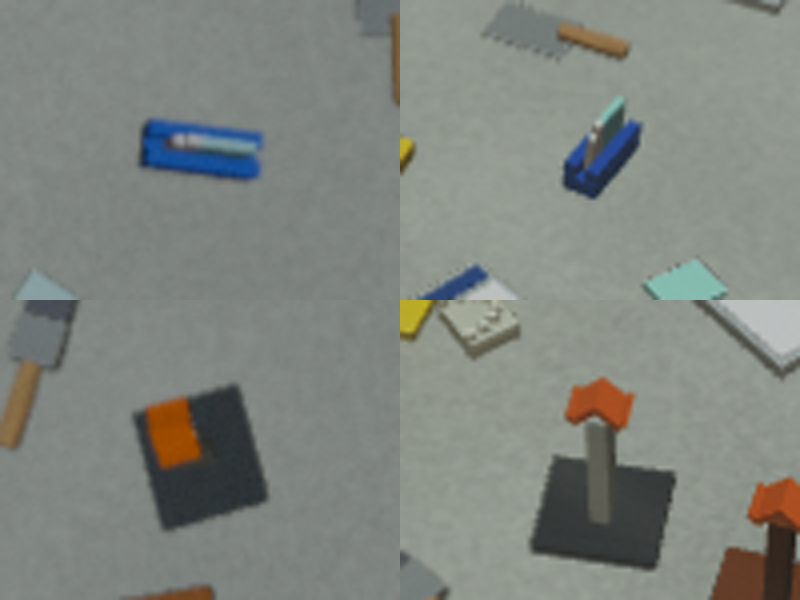

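The mosaic is at 4x. The plate stands in the slot with its frosted, red-label end at the left (world +y) and its label facing +x. The orange roof and dark foot are clear in both views.

My plan has three steps:
1. Pinch the plate by its faces from above and lay it on the +x slope with the tool pitched 45° forward.
2. Regrasp it by its two ends with the tool pointing down.
3. Tilt it level over the pad.

First I'll look closely at the rack.

Emit:
carry_out:
  moves: "360 -84 48 0 0 -64 85;360 -84 48 0 0 -64 85;360 -84 48 0 0 -64 85;360 -84 48 0 0 -64 85;360 -84 48 0 0 -64 85;360 -84 48 0 0 -64 85;360 -84 48 0 0 -64 85;360 -84 48 0 0 -64 85;360 -84 48 0 0 -64 85;360 -84 48 0 0 -64 85;360 -84 48 0 0 -64 85;360 -84 48 0 0 -64 85"

```text
time: 1.45
ee_pos: [0.5261, -0.2641, 0.2007]
tcp_rot: [180.0, 0.0, 89.6]
wrist_force: [0.3, 0.1, -0.6]
opening: 0.0847
grasp_force: 0.0
```

Run:
```python
from h import *
c=cam("wrist");cv2.imwrite("pics/w1.png",cv2.cvtColor(c["img"],cv2.COLOR_RGB2BGR))
import pickle;pickle.dump(c,open("w1.pkl","wb"))
t=cam("top");cv2.imwrite("pics/top1.png",cv2.cvtColor(t["img"],cv2.COLOR_RGB2BGR))
```

```text
(no output)
```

View pics/w1.png

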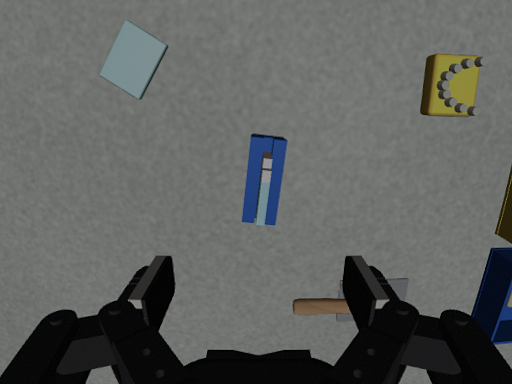

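In the wrist picture, up is +y. The rack's top face has corners near (252,135), (286,139), (275,224) and (243,221). The plate's top edge runs from (268,154) at the frosted end to (262,224) at the clear end. I'll measure the rack, then the rest and pad from the top and side views.

```bash
cat >> h.py <<'E'
def quad(c,lo,hi,roi):
    x0,y0,x1,y1=roi
    hsv=cv2.cvtColor(c["img"][y0:y1,x0:x1],cv2.COLOR_RGB2HSV)
    m=cv2.inRange(hsv,lo,hi)
    k=max(cv2.findContours(m,cv2.RETR_EXTERNAL,cv2.CHAIN_APPROX_NONE)[0],key=cv2.contourArea)
    h=cv2.convexHull(k)
    return np.array([x0,y0])+cv2.minAreaRect(h)[0],np.array([x0,y0])+cv2.boxPoints(cv2.minAreaRect(h)),h[:,0]+[x0,y0]
E
python3 - <<'E'
from h import *
import pickle
np.set_printoptions(precision=4,suppress=True)
w=pickle.load(open("w1.pkl","rb"))
C=[atz(w,p,.032) for p in((252.,135),(286,139),(275,224),(243,221))];print(np.array(C))
A=np.array(C);print("rack c",A.mean(0),"len",np.linalg.norm(A[0]-A[3]),np.linalg.norm(A[1]-A[2]),"wid",np.linalg.norm(A[0]-A[1]))
for p in((268,154),(261.5,224)): print("plate top",atz(w,p,.066))
d=A[0]+A[1]-A[2]-A[3];print("yaw",np.degrees(np.arctan2(d[1],d[0])))
# top view
t=cam("top");s=cam("side")
c,b,h=quad(t,(100,120,60),(130,255,255),(330,195,385,230));print("top rack",c,[atz(t,p,.032) for p in b])
# rest foot/roof, pad
def big(c,u0,v0,u1,v1,f): return cv2.resize(c["img"][v0:v1,u0:u1],None,fx=f,fy=f,interpolation=cv2.INTER_CUBIC)
m=np.vstack([np.hstack([big(t,170,175,220,225,6),big(s,205,215,255,265,6)]),np.hstack([big(t,250,183,300,233,6),big(s,245,178,295,228,6)])])
cv2.imwrite("pics/mos2.png",cv2.cvtColor(m,cv2.COLOR_RGB2BGR))
E
```

```text
[[ 0.5213 -0.2157  0.032 ]
 [ 0.5542 -0.2198  0.032 ]
 [ 0.5445 -0.3091  0.032 ]
 [ 0.5106 -0.3055  0.032 ]]
rack c [ 0.5327 -0.2625  0.032 ] len 0.09037419040502134 0.08990829948029004 wid 0.033203346589006026
plate top [ 0.5357 -0.2284  0.066 ]
plate top [ 0.5299 -0.2944  0.066 ]
yaw 83.50142563643867
top rack [357.0538 211.5692] [array([ 0.5161, -0.214 ,  0.032 ]), array([ 0.553 , -0.2197,  0.032 ]), array([ 0.542 , -0.3107,  0.032 ]), array([ 0.5053, -0.3047,  0.032 ])]
```

View pics/mos2.png

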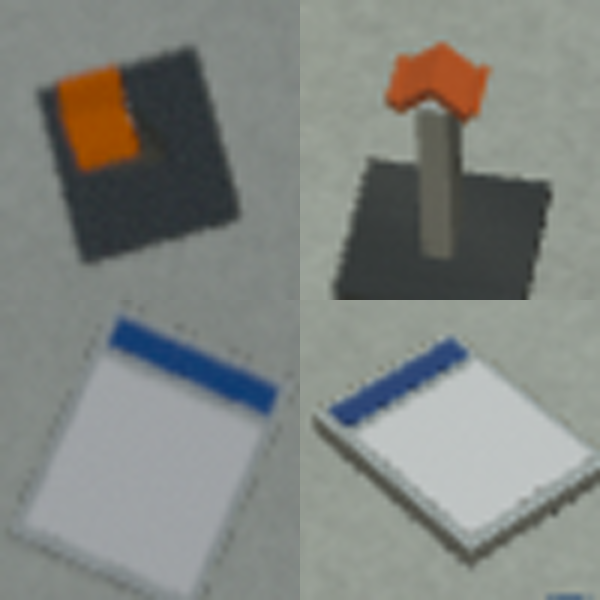

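Rack: centre about (0.532, -0.262), axis yaw about 83.4°, and its measured size of 90 x 34 mm agrees with the text. The mosaic's lower half shows the pad and its stripe; the upper half shows the rest's foot and roof. Before touching the plate I'll look at the rest with the wrist camera, from two places.

Emit:
carry_out:
  moves: "250 20 -90 0 0 0 85;529 44 -90 0 0 0 85;529 44 -90 0 0 0 85;529 44 -90 0 0 0 85;529 44 -90 0 0 0 85;529 44 -90 0 0 0 85;529 44 -90 0 0 0 85;529 44 -90 0 0 0 85;529 44 -90 0 0 0 85;529 44 -90 0 0 0 85;529 44 -90 0 0 0 85;529 44 -90 0 0 0 85;529 44 -90 0 0 0 85;529 44 -90 0 0 0 85;529 44 -90 0 0 0 85;529 44 -90 0 0 0 85"

```text
time: 3.25
ee_pos: [0.573, 0.2646, 0.2906]
tcp_rot: [180.0, -0.0, 89.7]
wrist_force: [0.2, -0.7, -0.4]
opening: 0.0852
grasp_force: 0.0
```

Run:
```python
from h import *
import pickle
c=cam("wrist");pickle.dump(c,open("w2.pkl","wb"));print(c["p"])
```

```text
[0.57456566 0.34600765 0.41585571]
```

Emit:
carry_out:
  moves: "-100 20 -60 0 0 0 85;-100 20 -60 0 0 0 85;-100 20 -60 0 0 0 85;-100 20 -60 0 0 0 85;-100 20 -60 0 0 0 85;-100 20 -60 0 0 0 85"

```text
time: 3.9
ee_pos: [0.5923, 0.1664, 0.3492]
tcp_rot: [-179.9, 0.0, 89.8]
wrist_force: [-0.0, -0.8, 0.4]
opening: 0.0848
grasp_force: 0.0
```

Run:
```python
from h import *
import pickle
np.set_printoptions(precision=4,suppress=True)
c=cam("wrist");pickle.dump(c,open("w3.pkl","wb"));a=pickle.load(open("w2.pkl","rb"))
R0=np.array([.57,.265,.12])
ims=[]
for k in(a,c):
    u,v=proj(k,R0).astype(int);u0=int(np.clip(u-90,0,332));v0=int(np.clip(v-75,0,234));print(u0,v0)
    ims.append(cv2.resize(k["img"][v0:v0+150,u0:u0+180],(400,333),interpolation=cv2.INTER_CUBIC))
ims=np.hstack(ims);cv2.imwrite("pics/rest.png",cv2.cvtColor(ims,cv2.COLOR_RGB2BGR))
t=cam("top");s=cam("side")
F=np.array([atz(t,p,.012) for p in((176.7,190),(202.2,182.8),(210,210.5),(184.2,218.7))]);print(F,F.mean(0))
T=np.array([(250+x/6,183+y/6) for x,y in((118,18),(280,88),(198,302),(20,232))])
P=np.array([atz(t,p,.018) for p in T]);print("pad",P,P.mean(0))
S=np.array([(245+x/6,178+y/6) for x,y in((455,40-2),(318-300,415-300))]);
```

```text
164 107
147 8
[[0.5989 0.3195 0.012 ]
 [0.6234 0.2369 0.012 ]
 [0.532  0.2091 0.012 ]
 [0.5049 0.2917 0.012 ]] [0.5648 0.2643 0.012 ]
pad [[ 0.6129  0.0156  0.018 ]
 [ 0.5749 -0.0721  0.018 ]
 [ 0.4591 -0.0272  0.018 ]
 [ 0.4959  0.0681  0.018 ]] [ 0.5357 -0.0039  0.018 ]
```

View pics/rest.png

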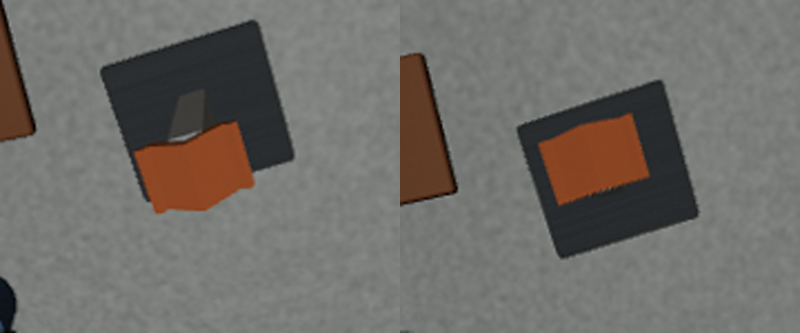

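The left half of the rest picture (first pose) shows the roof's lip corners at (135,150), (238,122), (155,213) and (254,185) in crop pixels. The right half (second pose) shows the same corners at (139,143), (232,113), (158,206) and (249,177). The foot's corners are clear in both.

Run:
```python
from h import *
import pickle
np.set_printoptions(precision=4,suppress=True)
a,c=[pickle.load(open(f,"rb")) for f in("w2.pkl","w3.pkl")]
f=180/400
A=lambda p:np.array([164,107])+f*np.array(p);C=lambda p:np.array([147,8])+f*np.array(p)
X=[]
for p,q in(((135,150),(139,143)),((238,122),(232,113)),((254,185),(249,177)),((155,213),(158,206))):
    x,e=tri((a,A(p)),(c,C(q)));X.append(x);print("lip",x,e)
X=np.array(X);print("c",X.mean(0),"wid",np.linalg.norm(X[1]-X[0]),np.linalg.norm(X[2]-X[3]),"len",np.linalg.norm(X[0]-X[3]))
d=X[1]+X[2]-X[0]-X[3];print("yaw",np.degrees(np.arctan2(d[1],d[0])))
L=[[atz(a,A(p),.134) for p in((135,150),(238,122),(254,185),(155,213))],[atz(c,C(q),.134) for q in((139,143),(232,113),(249,177),(158,206))]]
for l in L:
    l=np.array(l);d=l[1]+l[2]-l[0]-l[3];print("z134",l.mean(0),np.degrees(np.arctan2(d[1],d[0])))
F=np.array([atz(c,C(q),.012) for q in((117,127),(261,81),(298,215),(162,257))]);d=F[1]+F[2]-F[0]-F[3]
print("foot",F.mean(0),np.linalg.norm(F[1]-F[0]),np.linalg.norm(F[1]-F[2]),np.degrees(np.arctan2(d[1],d[0])))
F=np.array([atz(a,A(q),.012) for q in((102,68),(257,21),(294,158))]);print("foot2",(F[0]+F[2])/2)
x,e=tri((a,A((205,210))),(c,C((203,192))));print("ridge -y end",x,e)
# pad from current wrist view
o=bot.get_obs();print(o["ee_pos"],o["tcp_rot"])
P=np.array([[0.6129,0.0156],[0.5749,-0.0721],[0.4591,-0.0272],[0.4959,0.0681]])
d=P[0]+P[1]-P[2]-P[3];print("pad yaw",np.degrees(np.arctan2(d[1],d[0])),np.linalg.norm(d)/2,np.linalg.norm(P[0]-P[1]))
s=cam("side");print([proj(s,[*p,.018]) for p in P])
```

```text
lip [0.5413 0.2764 0.1322] 0.00020715930533056059
lip [0.5862 0.2891 0.1353] 0.00010803354244849904
lip [0.5938 0.2602 0.1322] 0.00013739964353871908
lip [0.5491 0.2469 0.1312] 0.00011054705580477375
c [0.5676 0.2681 0.1328] wid 0.04674893550931758 0.046646392717063036 len 0.030564132552008537
yaw 16.22206287261565
z134 [0.5678 0.2686 0.134 ] 15.671323149850048
z134 [0.5677 0.2681 0.134 ] 16.43896051656363
foot [0.568  0.2683 0.012 ] 0.09696899069072903 0.08672982392501835 16.277852036954144
foot2 [0.5681 0.2695 0.012 ]
ridge -y end [0.5722 0.253  0.1453] 0.00016946891922427936
[0.5922 0.1665 0.3495] [-179.9293    0.0153   89.8452]
pad yaw -22.703697035283326 0.12617705813657246 0.09557871101872008
[array([250.7478, 196.2211]), array([270.8224, 184.0147]), array([295.8682, 202.5253]), array([275.1591, 217.3847])]
```

The rest is well fixed: centre (0.568, 0.2685), yaw 16.2°, lips 133 mm up, which matches the geometry. The pad is at about (0.536, -0.004) with yaw about -23°. Now back to the rack, stopping above the plate for a second view.

Emit:
carry_out:
  moves: "-428 -59 120 0 0 6.3 85;-428 -59 120 0 0 6.3 85;-428 -59 120 0 0 6.3 85;-428 -59 120 0 0 6.3 85;-428 -59 120 0 0 6.3 85;-428 -59 120 0 0 6.3 85;-428 -59 120 0 0 6.3 85;-428 -59 120 0 0 6.3 85;-428 -59 120 0 0 6.3 85;-428 -59 120 0 0 6.3 85;-428 -59 230 0 0 6.3 85;-428 -59 230 0 0 6.3 85;-428 -59 230 0 0 6.3 85;-428 -59 230 0 0 6.3 85;-428 -59 230 0 0 6.3 85;-428 -59 230 0 0 6.3 85"

```text
time: 5.7
ee_pos: [0.5332, -0.2624, 0.1235]
tcp_rot: [179.8, 0.1, 83.5]
wrist_force: [0.1, 0.3, 1.2]
opening: 0.0851
grasp_force: 0.0
```

Run:
```python
from h import *
import pickle
np.set_printoptions(precision=4,suppress=True)
c=cam("wrist");pickle.dump(c,open("w4.pkl","wb"));o=bot.get_obs();print(o["ee_pos"],o["tcp_rot"])
u,v=proj(c,[.5325,-.262,.05]).astype(int);u0,v0=max(0,u-80),max(0,v-75);print(u0,v0)
cv2.imwrite("pics/r2.png",cv2.cvtColor(cv2.resize(c["img"][v0:v0+150,u0:u0+160],None,fx=4,fy=4,interpolation=cv2.INTER_CUBIC),cv2.COLOR_RGB2BGR))
```

```text
[ 0.5331 -0.2625  0.1231] [179.788    0.0774  83.4915]
175 143
```

View pics/r2.png

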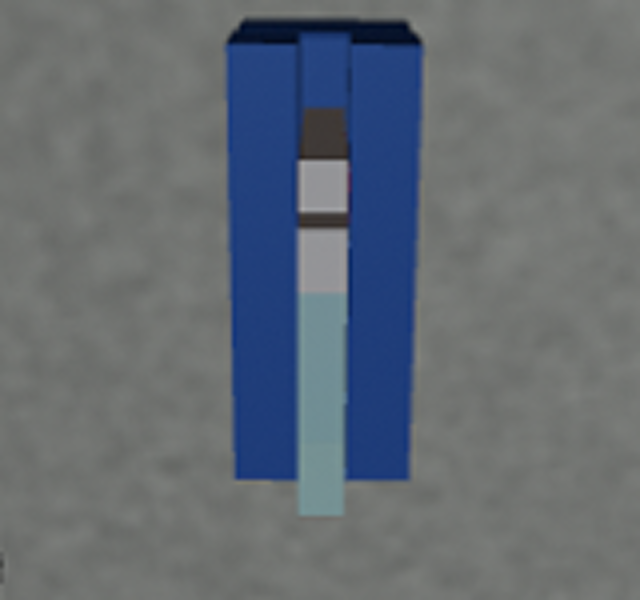

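The frosted end is at the top with its notch, and the red label edge shows on the right (+x) side. The plate's top face runs from (323,228) to (321,515) in crop pixels and is aligned with the tool.

Run:
```python
from h import *
import pickle
np.set_printoptions(precision=4,suppress=True)
w,c=[pickle.load(open(f,"rb")) for f in("w1.pkl","w4.pkl")]
C=lambda p:np.array([175,143])+np.array(p)/4
print("clear end top",tri((w,(261.2,224.3)),(c,C((321,515)))))
a,b=atz(c,C((321,515)),.066),atz(c,C((323,228)),.066);print(a,b,np.linalg.norm(a-b))
d=(b-a)/np.linalg.norm(b-a);print("plate centre xy",a+d*.031,"yaw",np.degrees(np.arctan2(d[1],d[0])))
r=[atz(c,C(p),.032) for p in((228,43),(422,43),(410,480),(235,480))];print("rack",np.mean(r,0))
```

```text
clear end top (array([ 0.5293, -0.2919,  0.0722]), np.float64(0.0002948816780981449))
[ 0.5285 -0.2956  0.066 ] [ 0.5351 -0.2428  0.066 ] 0.053184510811436006
plate centre xy [ 0.5323 -0.2649  0.066 ] yaw 82.95210828041023
rack [ 0.5326 -0.2639  0.032 ]
```

The notch-to-clear-end length of 53.2 mm at z = 66 mm confirms the height. Plate centre is (0.5323, -0.2649), yaw 83°. Descending and gripping.

Emit:
carry_out:
  moves: "-2.5 -0.5 20 0 0 0.5 60;-2.5 -0.5 40 0 0 0.5 40;-2.5 -0.5 56 0 0 0.5 30;-2.5 -0.5 56 0 0 0.5 30;-2.5 -0.5 56 0 0 0.5 30;-2.5 -0.5 56 0 0 0.5 20;-2.5 -0.5 56 0 0 0.5 14;-2.5 -0.5 56 0 0 0.5 5;-2.5 -0.5 56 0 0 0.5 5;-2.5 -0.5 56 0 0 0.5 5;-2.5 -0.5 56 0 0 0.5 5;-2.5 -0.5 56 0 0 0.5 5;-2.5 -0.5 56 0 0 0.5 5"
  force: 40

```text
time: 7.05
ee_pos: [0.5316, -0.2648, 0.0655]
tcp_rot: [179.9, 0.0, 83.0]
wrist_force: [-0.3, -0.7, 6.3]
opening: 0.0073
grasp_force: 40.1
```

Gripped: 7.3 mm opening, 40 N. Now I'll compute the hover pose and the contact pose at the rest.

```bash
cat >> h.py <<'E'
def rel(p,Rt):
    o=bot.get_obs();Rn=R.from_euler("xyz",o["tcp_rot"],degrees=True)
    return np.round(Rn.inv().apply(np.asarray(p)-o["ee_pos"])*1000,1),np.round((Rn.inv()*R.from_matrix(Rt)).as_rotvec(degrees=True),1)
def fr(yaw): a=np.radians(yaw);return np.array([np.cos(a),np.sin(a),0]),np.array([-np.sin(a),np.cos(a),0]),np.array([0,0,1.])
def rest_place(up,grip=.0235):
    r,y,z=fr(16.2);c=np.array([.5678,.2685,.150])+.00283*(r+z)
    tz=(r-z)/2**.5;ty=(r+z)/2**.5;tx=y
    return c-grip*tz+up*z,np.column_stack([tx,ty,tz])
E
python3 - <<'E'
from h import *
for up in(.06,.0): p,M=rest_place(up);print(p,*rel(p,M))
E
```

```text
[0.55456042 0.26465355 0.22944701] [ 528.2  -41.7 -164.4] [-44.3   9.2 -22. ]
[0.55456042 0.26465355 0.16944701] [ 528.3  -41.8 -104.4] [-44.3   9.2 -22. ]
```

Emit:
carry_out:
  moves: "0 0 -30 0 0 0 5;0 0 -70 0 0 0 5;0 0 -110 0 0 0 5;0 0 -150 0 0 0 5;0 0 -190 0 0 0 5;45 -5 -190 -7 1.5 -3.5 5;90 -10 -190 -14 3 -7 5;135 -15 -190 -21 4.5 -10.5 5;180 -20 -190 -28 6 -14 5;225 -25 -190 -35 7.5 -17.5 5;270 -28 -190 -44.3 9.2 -22 5;315 -31 -190 -44.3 9.2 -22 5;360 -34 -185 -44.3 9.2 -22 5;405 -36 -180 -44.3 9.2 -22 5;450 -38 -175 -44.3 9.2 -22 5;490 -40 -170 -44.3 9.2 -22 5;528 -42 -164 -44.3 9.2 -22 5;528 -42 -164 -44.3 9.2 -22 5;528 -42 -164 -44.3 9.2 -22 5;528 -42 -164 -44.3 9.2 -22 5"

```text
time: 9.05
ee_pos: [0.554, 0.2639, 0.2285]
tcp_rot: [135.0, -0.1, 106.2]
wrist_force: [-0.3, -0.8, -0.7]
opening: 0.0072
grasp_force: 40.1
```

Run:
```python
from h import *
o=bot.get_obs();print(o["opening"],o["q"])
for up in(.02,.004,0.): p,M=rest_place(up);print(p,*rel(p,M))
c=cam("wrist");s=cam("side")
u,v=proj(s,[.568,.268,.18]).astype(int);print(u,v)
m=np.hstack([cv2.resize(c["img"],(400,300)),cv2.resize(s["img"][v-37:v+38,u-50:u+50],(400,300),interpolation=cv2.INTER_CUBIC)])
cv2.imwrite("pics/hov.png",cv2.cvtColor(m,cv2.COLOR_RGB2BGR))
```

```text
0.007179496346051015 [ 29.53099757 -27.30573096 -32.57017263  40.55845462  -9.32770113
  99.58645814]
[0.55456042 0.26465355 0.18944701] [  0.5 -27.   28.2] [-0.  -0.  -0.1]
[0.55456042 0.26465355 0.17344701] [  0.5 -38.3  39.5] [-0.  -0.  -0.1]
[0.55456042 0.26465355 0.16944701] [  0.5 -41.1  42.3] [-0.  -0.  -0.1]
227 218
```

View pics/hov.png

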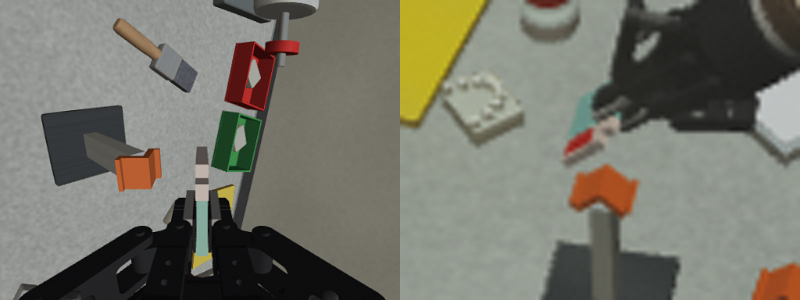

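The plate hangs over the roof at 45°, label up and frosted end towards +y. Lowering slowly.

Emit:
carry_out:
  moves: "0.5 -14 14 0 0 0 5;0.5 -27 28 0 0 0 5;0.5 -35 36 0 0 0 5;0.5 -38 39 0 0 0 5;0.5 -39 40 0 0 0 5;0.5 -39.5 40.7 0 0 0 5;0.5 -39.5 40.7 0 0 0 5;0.5 -39.5 40.7 0 0 0 5"

```text
time: 9.95
ee_pos: [0.5548, 0.2655, 0.1724]
tcp_rot: [135.0, -0.1, 106.2]
wrist_force: [-0.4, -0.0, -0.3]
opening: 0.0071
grasp_force: 40.1
```

Emit:
carry_out:
  moves: "0 -0.7 0.7 0 0 0 5;0 -1.4 1.4 0 0 0 5;0 -1.4 1.4 0 0 0 5;0 -1.4 1.4 0 0 0 5"

```text
time: 10.35
ee_pos: [0.5548, 0.2656, 0.1712]
tcp_rot: [134.9, -0.1, 106.2]
wrist_force: [-7.3, -2.5, 6.0]
opening: 0.007
grasp_force: 41.6
```

The force is along the slope, so the lower edge is on the lip. Now I'll press square to the slope to find the face contact.

Emit:
carry_out:
  moves: "0 -0.7 -0.3 0 0 0 5;0 -1.4 -0.3 0 0 0 5;0 -1.4 -0.3 0 0 0 5;0 -1.4 -0.3 0 0 0 5"

```text
time: 10.75
ee_pos: [0.5539, 0.2654, 0.1703]
tcp_rot: [134.9, -0.1, 106.2]
wrist_force: [-3.7, -1.4, 6.6]
opening: 0.0067
grasp_force: 41.1
```

Emit:
carry_out:
  moves: "0 -0.5 0 0 0 0 10;0 -0.5 0 0 0 0 12;0 -0.5 0 0 0 0 14;0 -0.5 0 0 0 0 16;0 -0.5 0 0 0 0 18;0 -0.5 0 0 0 0 18;0 -0.5 0 0 0 0 18;0 -0.5 0 0 0 0 18"

```text
time: 11.55
ee_pos: [0.5531, 0.2649, 0.1685]
tcp_rot: [135.1, -0.1, 106.2]
wrist_force: [0.2, 0.2, -0.1]
opening: 0.0178
grasp_force: 0.0
```

Run:
```python
from h import *
o=bot.get_obs();print(o["opening"],o["grasp_force"],o["wrist_force"],o["ee_pos"])
c=cam("wrist");s=cam("side");t=cam("top")
u,v=proj(s,[.568,.268,.16]).astype(int);a,b=proj(t,[.568,.268,.16]).astype(int)
k=lambda c,u,v:cv2.resize(c["img"][v-37:v+38,u-50:u+50],(400,300),interpolation=cv2.INTER_CUBIC)
cv2.imwrite("pics/rel.png",cv2.cvtColor(np.hstack([k(s,u,v),k(t,a,b)]),cv2.COLOR_RGB2BGR))
```

```text
0.017805338867764142 0.0 [ 0.21818563  0.15821375 -0.14805564] [0.55306372 0.26494525 0.16847592]
```

View pics/rel.png

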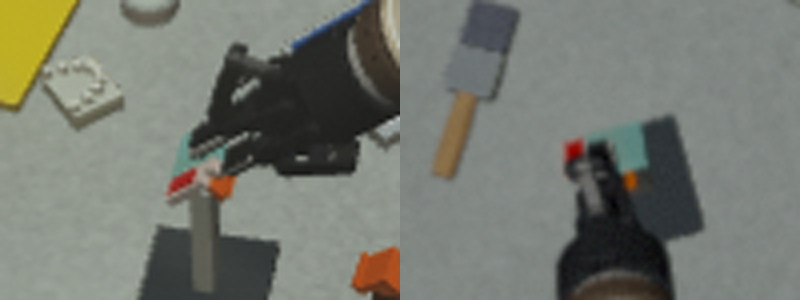

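The plate lies on the +x slope, label up and let go. I'll back out along the tool axis, then work out the regrasp hover.

Emit:
carry_out:
  moves: "0 0 -10 0 0 0 18;0 0 -25 0 0 0 18;0 0 -60 0 0 0 18;0 -0 -100 0 0 0 18;0 0 -130 0 0 0 40;0 0 -130 0 0 0 85;0 0 -130 0 0 0 85"

```text
time: 12.4
ee_pos: [0.4647, 0.2393, 0.2618]
tcp_rot: [134.9, -0.1, 106.2]
wrist_force: [-0.6, -0.5, 0.0]
opening: 0.061
grasp_force: 0.0
```

```bash
cat >> h.py <<'E'
def rest_ends(z):
    r,y,k=fr(16.2);c=np.array([.5678,.2685,0])+.00283*r
    return np.array([c[0],c[1],z]),np.column_stack([r,-y,-k])
E
python3 - <<'E'
from h import *
for z in(.3,.148): p,M=rest_ends(z);print(p,*rel(p,M))
o=bot.get_obs();print(o["ee_pos"],o["q"])
E
```

```text
[0.57051763 0.26928954 0.3       ] [ -0.7 104.8  50.9] [ 35.1 -35.3  84.9]
[0.57051763 0.26928954 0.148     ] [ -1.   -2.9 158.2] [ 35.1 -35.3  84.9]
[0.46466021 0.23925912 0.26176994] [ 33.31849526 -41.03878639 -36.3602361   50.87327034 -11.9086455
 102.32332454]
```

Emit:
carry_out:
  moves: "0 40 -30 8.8 -8.8 21 85;0 40 -30 17 -17 42 85;0 60 -10 26 -26 63 85;0 80 10 35.1 -35.3 84.9 85;0 100 35 35.1 -35.3 84.9 85;-0.7 105 51 35.1 -35.3 84.9 85;-0.7 105 51 35.1 -35.3 84.9 85;-0.7 105 51 35.1 -35.3 84.9 85;-0.7 105 51 35.1 -35.3 84.9 85;-0.7 105 51 35.1 -35.3 84.9 85;-0.7 105 51 35.1 -35.3 84.9 85;-0.7 105 51 35.1 -35.3 84.9 85;-0.7 105 51 35.1 -35.3 84.9 85;-0.7 105 51 35.1 -35.3 84.9 85;-0.7 105 51 35.1 -35.3 84.9 85"

```text
time: 13.9
ee_pos: [0.5861, 0.2292, 0.2979]
tcp_rot: [-178.2, 0.2, 20.6]
wrist_force: [0.3, 0.5, -0.6]
opening: 0.0848
grasp_force: 0.0
```

Run:
```python
from h import *
np.set_printoptions(precision=3,suppress=True)
for z in(.2,.148): p,M=rest_ends(z);print(*rel(p,M))
print(bot.get_obs()["q"])
c=cam("wrist");r,y,k=fr(16.2);P=np.array([.5678,.2685,.15])+.00283*(r+k);zp=(r+k)/2**.5;yp=(k-r)/2**.5
im=c["img"].copy()
for x in(-31,31):
    for q in(-24,24): 
        u=proj(c,P+y*x/1000+yp*q/1000+zp*.004);print(x,q,u);cv2.circle(im,tuple(int(i) for i in u),2,(255,255,0),1)
im=cv2.resize(im,(800,600));cv2.imwrite("pics/reg.png",cv2.cvtColor(im,cv2.COLOR_RGB2BGR))
```

```text
[ -0.1 -39.9  99.2] [-1.8  0.2  4.4]
[  0.  -38.3 151.2] [-1.8  0.2  4.4]
[ 20.594  18.46   31.429 103.146   1.794 179.979]
-31 -24 [252.27  169.062]
-31 24 [247.685 214.529]
31 -24 [188.881 163.964]
31 24 [179.366 208.735]
```

View pics/reg.png

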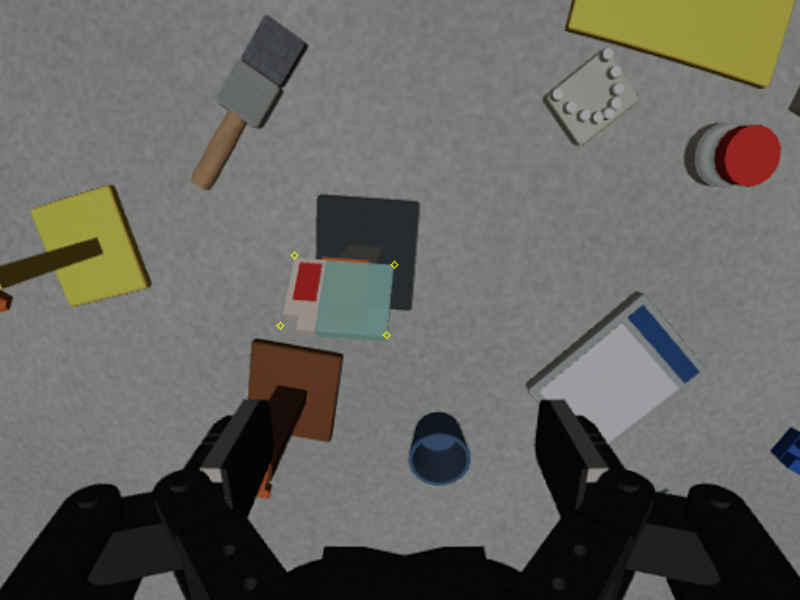

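The plate's corners match the predicted ones (yellow marks) within 1–2 mm, so it lies centred on the slope. Joint 6 reached its limit at 180° on this turn, so I'll use the half-turn equivalent of the grasp instead.

```bash
sed -i 's/np.column_stack(\[r,-y,-k\])/np.column_stack([-r,y,-k])/' h.py
python3 - <<'E'
from h import *
for z in(.25,.148): p,M=rest_ends(z);print(*rel(p,M))
E
```

```text
[ -0.2 -41.2  49.6] [  -0.3   -2.7 -175.5]
[ 1.000e-01 -3.800e+01  1.516e+02] [  -0.3   -2.7 -175.5]
```

Emit:
carry_out:
  moves: "0 -41 20 0 0 -8 85;0 -41 20 0 0 -90 85;0 -41 20 0 0 -90 85;0 -41 20 0 0 -90 85;0 -41 20 0 0 -90 85;0 -41 20 0 0 -90 85;0 -41 20 0 0 -90 85;0 -41 20 0 0 -90 85;0 -41 20 0 0 -90 85;0 -41 20 0 0 -90 85;0 -41 20 0 0 -90 85;0 -41 20 0 0 -90 85;0 -41 20 0 0 -90 85"

```text
time: 15.25
ee_pos: [0.5712, 0.2681, 0.2801]
tcp_rot: [-179.9, -1.8, 110.5]
wrist_force: [-0.3, -0.4, -0.0]
opening: 0.0853
grasp_force: 0.0
```

Run:
```python
from h import *
for z in(.25,.148): p,M=rest_ends(z);print(*rel(p,M))
print(bot.get_obs()["q"])
```

```text
[ 0.4 -0.2 30.1] [  1.3  -1.6 -85.7]
[-2.900e+00  1.000e-01  1.321e+02] [  1.3  -1.6 -85.7]
[ 24.37467698  17.73498841  28.47453345 100.74234931   1.82016359
  93.91387736]
```

Emit:
carry_out:
  moves: "0.4 0 30 1.3 -1.6 -85.7 85;0.4 0 30 1.3 -1.6 -85.7 85;0.4 0 30 1.3 -1.6 -85.7 85;0.4 0 30 1.3 -1.6 -85.7 85;0.4 0 30 1.3 -1.6 -85.7 85;0.4 0 30 1.3 -1.6 -85.7 85;0.4 0 30 1.3 -1.6 -85.7 85;0.4 0 30 1.3 -1.6 -85.7 85;0.4 0 30 1.3 -1.6 -85.7 85;0.4 0 30 1.3 -1.6 -85.7 85;0.4 0 30 1.3 -1.6 -85.7 85;0.4 0 30 1.3 -1.6 -85.7 85;0.4 0 30 1.3 -1.6 -85.7 85"

```text
time: 16.55
ee_pos: [0.571, 0.2689, 0.2499]
tcp_rot: [-180.0, -0.0, -164.0]
wrist_force: [0.5, -0.1, -0.0]
opening: 0.085
grasp_force: 0.0
```

Run:
```python
from h import *
for z in(.2,.148): p,M=rest_ends(z);print(*rel(p,M))
print(bot.get_obs()["q"])
```

```text
[ 0.3  0.6 49.9] [-0.  -0.  -0.2]
[  0.3   0.6 101.9] [-0.  -0.  -0.2]
[ 2.52344401e+01  1.67438623e+01  2.38413333e+01  9.71294380e+01
 -4.28060831e-02  9.20637147e+00]
```

Emit:
carry_out:
  moves: "0.3 0.6 40 0 0 0 85;0.3 0.6 75 0 0 0 85;0.3 0.6 95 0 0 0 85;0.3 0.6 102 0 0 0 85;0.3 0.6 102 0 0 0 80;0.3 0.6 102 0 0 0 74;0.3 0.6 102 0 0 0 70;0.3 0.6 102 0 0 0 66;0.3 0.6 102 0 0 0 63;0.3 0.6 102 0 0 0 60;0.3 0.6 102 0 0 0 58;0.3 0.6 102 0 0 0 58;0.3 0.6 102 0 0 0 58;0.3 0.6 102 0 0 0 58"
  force: 50

```text
time: 17.95
ee_pos: [0.5709, 0.2693, 0.1489]
tcp_rot: [-180.0, 0.1, -163.8]
wrist_force: [-0.8, 0.1, 4.7]
opening: 0.0611
grasp_force: 54.2
```

Emit:
carry_out:
  moves: "0 0 -5 0 0 0 58;0 0 -15 0 0 0 58;0 0 -40 0 0 0 58;0 0 -80 0 0 0 58;0 0 -120 0 0 0 58;0 0 -120 0 0 0 58"

```text
time: 18.55
ee_pos: [0.5716, 0.2698, 0.2749]
tcp_rot: [180.0, 0.5, -163.8]
wrist_force: [0.5, 0.5, 1.0]
opening: 0.0609
grasp_force: 54.3
```

```bash
cat >> h.py <<'E'
def final(z):
    r,y,k=fr(16.2);Pg=np.column_stack([y,(k-r)/2**.5,(r+k)/2**.5]);T,Rg=rest_ends(.1489)
    off=Rg.T@(np.array([.5678,.2685,.15])+.00283*(r+k)-T)
    Rt=np.column_stack(fr(-22.7))@Pg.T@Rg
    return np.array([.536,-.004,z])-Rt@off,Rt
E
python3 - <<'E'
from h import *
p,M=final(.125);print(p,M,*rel(p,M));o=bot.get_obs();print(o["q"],o["opening"],o["grasp_force"])
s=cam("side");u,v=proj(s,[.57,.269,.27]).astype(int)
E
```

```text
[ 0.53492759 -0.00656367  0.12222107] [[ 2.72876779e-01  9.22538089e-01 -2.72876779e-01]
 [ 6.52332939e-01 -3.85906042e-01 -6.52332939e-01]
 [-7.07106781e-01  8.49100330e-18 -7.07106781e-01]] [ 113.8 -255.1  151.6] [ 50.6 -23.7 120.7]
[ 2.52849345e+01  1.71775732e+01  2.71944882e+01  9.95501400e+01
 -4.84057202e-02  9.03481047e+00] 0.06094967257944006 54.28633689880371
```

Lifted and held at 54 N. I'll turn 129° about the vertical while carrying it over the pad, then tilt it level.

Emit:
carry_out:
  moves: "10 -22 0 0 0 8 58;20 -44 0 0 0 16 58;28 -64 0 0 0 24 58;36 -84 0 0 0 32 58;44 -104 0 0 0 40 58;52 -124 0 0 0 48 58;60 -140 0 0 0 56 58;68 -156 0 0 0 64 58;76 -172 0 0 0 72 58;84 -188 0 0 0 80 58;92 -204 0 0 0 88 58;98 -218 0 0 0 96 58;104 -232 0 0 0 104 58;108 -245 0 0 0 112 58;112 -255 0 0 0 120 58;112 -255 0 0 0 128 58;112 -255 0 0 0 129 58;112 -255 0 0 0 129 58"

```text
time: 20.4
ee_pos: [0.5343, -0.0068, 0.2676]
tcp_rot: [-180.0, 0.1, 67.4]
wrist_force: [0.2, -0.0, 0.5]
opening: 0.0612
grasp_force: 54.2
```

Run:
```python
from h import *
for z in(.2,.125): p,M=final(z);print(p,*rel(p,M))
o=bot.get_obs();print(o["q"],o["opening"],o["grasp_force"])
```

```text
[ 0.53492759 -0.00656367  0.19722107] [ 0.6  0.6 70.4] [  0.  -44.9   0.1]
[ 0.53492759 -0.00656367  0.12222107] [  0.7   0.6 145.4] [  0.  -44.9   0.1]
[-7.01914304e-01  3.35348688e+00  1.05165811e+01  9.72334207e+01
 -5.75352958e-02  1.11872673e+02] 0.06119790506495938 54.23809111118317
```

Emit:
carry_out:
  moves: "0.6 0.6 20 0 -7.5 0 58;0.6 0.6 40 0 -15 0 58;0.6 0.6 60 0 -22.5 0 58;0.6 0.6 70 0 -30 0 58;0.6 0.6 70 0 -37.5 0 58;0.6 0.6 70 0 -45 0 58;0.6 0.6 90 0 -45 0 58;0.6 0.6 110 0 -45 0 58;0.6 0.6 130 0 -45 0 58;0.6 0.6 145 0 -45 0 58;0.6 0.6 145 0 -45 0 58;0.6 0.6 145 0 -45 0 58;0.6 0.6 145 0 -45 0 58;0.6 0.6 145 0 -45 0 58"

```text
time: 21.8
ee_pos: [0.5356, -0.0066, 0.1242]
tcp_rot: [179.9, 45.0, 67.2]
wrist_force: [-0.1, -0.8, -0.3]
opening: 0.0609
grasp_force: 54.3
```

Run:
```python
from h import *
np.set_printoptions(precision=3,suppress=True)
p,M=final(.125);print(p,*rel(p,M));o=bot.get_obs();print(o["q"],o["opening"],o["grasp_force"])
t,s,w=cam("top"),cam("side"),cam("wrist")
def ov(c,n):
    im=c["img"].copy()
    r,y,k=fr(-22.7);P=np.array([.536,-.004,.129]);print(n)
    uv=np.array([proj(c,P+r*a/1000+y*b/1000) for a,b in((31,24),(31,-24),(-31,-24),(-31,24))]);m=proj(c,P)
    im=cv2.resize(im,None,fx=4,fy=4,interpolation=cv2.INTER_CUBIC)
    for q in uv: cv2.circle(im,tuple(int(i*4+2) for i in q),4,(255,255,0),1)
    u,v=int(np.clip(m[0]*4,200,im.shape[1]-200)),int(np.clip(m[1]*4,150,im.shape[0]-150));return im[v-150:v+150,u-200:u+200]
def wv(): 
    return cv2.resize(w["img"],(400,300))
m=np.vstack([np.hstack([ov(t,"t"),ov(s,"s")]),np.hstack([wv(),ov(w,"w")])])
cv2.imwrite("pics/fin.png",cv2.cvtColor(m,cv2.COLOR_RGB2BGR))
```

```text
[ 0.535 -0.007  0.122] [ 1.3 -0.6  1.5] [ 0.  -0.  -0.1]
[ 15.452  27.8    13.281 107.164 -33.802 138.077] 0.060940310011334334 54.25115168094635
t
s
w
```

I have used my 10 pictures, so I'll check the held pose numerically: the label and clear-part outlines in each camera against the predicted ones.

Run:
```python
from h import *
np.set_printoptions(precision=3,suppress=True)
r,y,k=fr(-22.7);P=np.array([.536,-.004,.129])
G={}
for n in("top","side","wrist"):
    c=cam(n);hsv=cv2.cvtColor(c["img"],cv2.COLOR_RGB2HSV)
    m0=proj(c,P);pl=np.array([proj(c,P+r*a/1000+y*b/1000) for a,b in((31,24),(31,-24),(-31,-24),(-31,24))])
    roi=np.zeros(hsv.shape[:2],np.uint8);cv2.fillConvexPoly(roi,np.int32(m0+1.25*(pl-m0)),255)
    red=(cv2.inRange(hsv,(0,120,60),(8,255,255))|cv2.inRange(hsv,(172,120,60),(179,255,255)))&roi
    grn=cv2.inRange(hsv,(78,35,60),(98,160,255))&roi
    for nm,m in(("red",red),("grn",grn)):
        M=cv2.moments(m,True)
        if M["m00"]<5: print(n,nm,"none");continue
        ct=np.array([M["m10"],M["m01"]])/M["m00"];h=max(cv2.findContours(m,0,2)[0],key=cv2.contourArea)
        G[n,nm]=(c,ct)
        off=21 if nm=="red" else -10
        if nm=="red": pr=[(28,13),(28,-13),(14,-13),(14,13)]
        else: pr=[(11,24),(11,-24),(-31,-24),(-31,24)]
        w=np.array([proj(c,P+r*a/1000+y*b/1000) for a,b in pr])
        print(n,nm,"area",M["m00"],"pred",round(cv2.contourArea(np.float32(w)),1),"ct",ct,"pred",w.mean(0));
        if n=="wrist": print(cv2.boxPoints(cv2.minAreaRect(h)).tolist(),w.tolist())
for nm in("red","grn"):
    L=[v for (n,q),v in G.items() if q==nm]
    if len(L)>1: print(nm,tri(*L))
```

```text
top red area 29.0 pred 40.8 ct [282.379 199.655] pred [280.121 198.347]
top grn area 191.0 pred 228.7 ct [276.099 207.712] pred [276.113 207.9  ]
side red area 10.0 pred 22.1 ct [272.6 171.5] pred [270.212 173.366]
side grn area 43.0 pred 126.5 ct [279.233 176.302] pred [276.595 178.259]
wrist red area 296.0 pred 293.8 ct [299.139 288.571] pred [300.08  286.915]
[[284.0, 284.0], [317.0, 284.0], [317.0, 294.0], [284.0, 294.0]] [[319.70334889970263, 281.862464391255], [310.2973112530865, 291.77499877263926], [282.9334591144056, 291.9447918375963], [287.3868902408419, 282.07576243479775]]
wrist grn area 1956.0 pred 1692.3 ct [235.665 282.419] pred [233.525 285.806]
[[180.0, 273.0], [285.0, 273.0], [285.0, 293.0], [180.0, 293.0]] [[282.2660744782822, 276.7438949016419], [275.9170619967042, 295.27140703892417], [198.7774275766579, 294.9431027447167], [177.14112826508796, 276.2643433618656]]
red (array([ 0.552, -0.02 ,  0.129]), np.float64(0.002314676867302481))
grn (array([ 0.525, -0.004,  0.129]), np.float64(0.006570156370154491))
```

The label is visible, towards the stripe, at height 0.129 m. One more check of the tilt, using an edge profile in the wrist image: the far top edge, near top edge and near bottom edge of the plate.

Run:
```python
from h import *
r,y,k=fr(-22.7);P=np.array([.536,-.004,.125]);c=cam("wrist")
for a in(0,-20):
    for t in(-10,0,10):
        t=np.radians(t);yy=np.cos(t)*y+np.sin(t)*k;kk=np.cos(t)*k-np.sin(t)*y
        print(a,"tilt",round(np.degrees(t)),[proj(c,P+r*a/1000+yy*b/1000+kk*h/1000).round(1).tolist() for b,h in((-24,4),(24,4),(24,-4),(-24,-4))])
for u in(252,225): print(u,[(v,*c["img"][v,u].tolist()) for v in range(262,318,1)])
```

```text
0 tilt -10 [[255.7, 303.0], [254.7, 266.4], [254.9, 248.5], [255.8, 288.6]]
0 tilt 0 [[255.7, 295.5], [254.7, 277.1], [254.8, 257.4], [255.8, 280.7]]
0 tilt 10 [[255.8, 287.7], [254.6, 288.0], [254.7, 267.5], [255.8, 272.9]]
-20 tilt -10 [[218.3, 302.9], [205.1, 266.2], [207.0, 248.3], [219.4, 288.4]]
-20 tilt 0 [[218.9, 295.3], [204.5, 276.8], [205.9, 257.2], [219.7, 280.6]]
-20 tilt 10 [[219.4, 287.6], [204.2, 287.7], [205.0, 267.3], [219.9, 272.8]]
252 [(262, 61, 80, 77), (263, 62, 80, 77), (264, 62, 80, 77), (265, 61, 80, 76), (266, 62, 80, 77), (267, 61, 80, 76), (268, 61, 79, 76), (269, 61, 79, 76), (270, 62, 80, 77), (271, 62, 80, 77), (272, 61, 79, 77), (273, 60, 78, 75), (274, 69, 90, 86), (275, 101, 130, 126), (276, 109, 140, 136), (277, 107, 139, 134), (278, 107, 139, 134), (279, 108, 139, 135), (280, 107, 139, 134), (281, 107, 139, 134), (282, 107, 139, 135), (283, 107, 139, 134), (284, 107, 139, 135), (285, 107, 139, 134), (286, 106, 138, 134), (287, 107, 138, 134), (288, 106, 138, 134), (289, 107, 138, 134), (290, 107, 138, 134), (291, 107, 138, 134), (292, 106, 138, 13
[... 951 characters left out ...]
134), (285, 107, 138, 134), (286, 107, 139, 135), (287, 108, 139, 134), (288, 107, 139, 134), (289, 107, 139, 135), (290, 107, 139, 135), (291, 107, 138, 134), (292, 107, 139, 135), (293, 106, 139, 135), (294, 114, 129, 126), (295, 120, 123, 120), (296, 109, 108, 101), (297, 101, 99, 88), (298, 102, 100, 89), (299, 102, 99, 90), (300, 101, 99, 89), (301, 101, 99, 88), (302, 101, 98, 88), (303, 101, 98, 88), (304, 103, 100, 90), (305, 101, 99, 89), (306, 102, 99, 89), (307, 102, 100, 89), (308, 102, 100, 90), (309, 102, 101, 90), (310, 102, 100, 90), (311, 102, 99, 89), (312, 103, 101, 91), (313, 103, 101, 91), (314, 103, 100, 90), (315, 103, 101, 90), (316, 101, 100, 90), (317, 101, 99, 89)]
```

Top-face edges are at rows 274.5 and 294, against 277.1 and 295.5 predicted for a level plate, so it is tilted by less than 1°. Handing in.

```bash
python3 -c "
from h import *
print(bot.job_done())"
```

```text
the job is handed in; nothing more can be done
None
```

I laid the plate on the rest's +x slope, let go and took it again, and handed the job in at about 22 s; the plate was held level (within 1°), label up, about 11 cm above the pad, frosted end towards the blue stripe (verdict not shown).

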